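Set a wheel-bearing nut on an indexing hub stand

ROBOT

A 6-joint arm with a two-finger parallel gripper is mounted at the origin on the work surface. World frame = base frame: x ahead of the robot, y to its left, z up, the work surface at z = 0. Lengths are in mm, angles in rad, forces in N, time in s.
With the tool pointing down it reaches from about 350 to 975 mm from the base axis. Payload 7.1 kg.
Tool frame: the origin (TCP) lies at the very end of the fingers, on their centre line; the grasp point (between the pads) lies 19 mm behind it; y points along the fingers, x is the direction in which the jaws open and shut, and the axes are right-handed (so a half turn about y gives the same grasp; the last joint's range is limited). The gripper opens to 88 mm and grips with 3 to 60 N. Pads are 20 mm wide; open, the fingers measure 115 mm over their backs; the gripper's body (75 mm by 178 mm) begins 61 mm behind the grasp point.
Start: joints at [-1.199, 0.423, 1.63, -0, 1.089, -0.019], TCP at [238.096, -577.854, 188.675] pointing down, gripper open.
Joint ranges: [-3, 3], [-0.9, 2.11], [0.09, 2.58], [-1.31, 4.45], [0.11, 2.69], [-2.54, 2.54]. Speed limits (rad/s): [2.39, 2.39, 3.01, 3.14, 3.14, 3.14].

INTERFACE

Orientations are given as a rotation vector (axis times angle).
In Python, from workcell import ctrl gives the robot as it stands. The module is installed in compiled form; this text tells all that it offers.
- The arm moves only by the tool carry_out, never from a script. Its arguments are lists of equal length, an entry for each row: "delta_pos": the shift along the tool's x, y, z in cm, a list of three; "rotation": the turn, a rotation vector about the tool's x, y, z in rad, a list of three. In form: {"delta_pos": [[dx, dy, dz], ...], "rotation": [[wx, wy, wz], ...]}. A call has 1 to 12 rows; each row is the pose to reach, as a shift and turn from the pose commanded when the call began, along the tool's axes at that moment; what a row does not reach only later rows make up. A row lasts 1/12 s, in which the tool goes at most 41.7 mm and 7.16 degrees, less where a joint would pass 70% of its speed; a pose out of reach is approached as far as the arm can. A call with a gripper value outside its range is refused whole. "hand" is the closure in counts, from 0 (fully open) to 255 (shut), set as the call begins (left out, the last holds). The fingers move at their own pace and stop on an object; the grip force is fixed at half the most. Time passes only in rows, so rows that repeat a pose let the fingers close. It gives the time, the measured TCP pose, the force and the opening at its end, in the units of the state.
- ctrl.get_obs(): the state, without advancing time (a new reading comes with each control period).
- ctrl.get_image(name): name is "scene" or "side" or "wrist"; returns the picture (384x512x3 uint8, red, green, blue); there is no depth.
- ctrl.camera_info(name): a dict with "fov_y" (degrees; the focal length in pixels is half the picture's height over the tangent of half this angle, whatever the lens; pixels are square), "cx", "cy" (the principal point, pixels), "k1" (the pictures are not rectified: a ray, as slopes to the right and down, at radius r is drawn at 1 + k1 r^2 times it, then the intrinsics apply), "R" (3x3) and "t" (3): a world point X has camera coordinates R X + t; the wrist camera has in their place "T_tool_cam" (4x4, takes a point from camera to tool coordinates, whose origin is the TCP and whose axes are the tool frame's). Camera axes: x right, y down, z forward; pixel columns grow to the right and rows downward; lengths in mm; the calibration is good to about 2 mm. A picture is of the moment at which its call begins: read the wrist's pose just before it. camera_info takes no time and is no camera call.
- ctrl.close_job(): hands the job in, once; it reports no verdict.
The state is a dict: "t": time; "qpos": joint angles; "qvel": joint speeds; "joint_torque": joint torques, N m; "ee_pos": TCP position; "orientation": TCP orientation; "ft_force": force on the tool from outside, world axes, zero at the start; "moment": the same for the moment, N m; "width": finger opening in mm.
Only numpy, scipy, OpenCV 4.12 (cv2) and the standard library are available. Lean on these libraries where they do the work, as an engineer would, in place of code of your own. Each camera call takes 0.05 s, during which the arm holds its last target.

TASK

Turn the hub stand's turntable one click clockwise, so that the hub with the knurled nut stops at the pointer on the base. Then screw that nut down clockwise until it bottoms out and back it off a quarter turn. Finish while still gripping the nut there, turntable in its click position; leave the tin, the socket, the wrench and the dish where they are.

Things in the scene. Friction and masses are not known exactly. Their poses are not given: they have to be found in the camera images.
- stand: Fixed base of the hub stand: grey round casting, 220 mm across, on the bench; it may be turned about the vertical. Origin: centre of its underside, on the turntable's upright axis; its own -x points to the pointer, roughly towards the robot. Nothing on the stand is loose.
- disc_centre (a point): Centre of the turntable's top face, 55 mm above the bench: an aluminium disc 280 mm across with four hubs every 90 degrees, 90 mm from the axis. Each has a dark flange (76 mm across, 12 mm thick) and a steel shoulder 38 mm across, top 93 mm above the bench. One carries the nut (at the start on the stand's -y side); three have smooth pressed steel caps, 48 mm across, tops at 104 mm.
- turntable (a joint): Turntable angle, rad, growing clockwise seen from above. About 0 at the start, a capped hub at the pointer. Spring clicks at 0 and 1.571 (a quarter turn on: the nut's hub at the pointer), also at -1.571 and 3.142. About 0.5 N m (4 N at the handle) gets it over the hump from 0 to 1.571; within 30 degrees of a click it pulls itself in, to about 0.05 rad.
- handle (a point): Grip point of the turntable's upright black round handle, 18 mm thick, fixed on the disc 120 mm from the axis, between the nut's hub and the hub at the pointer at the start; it goes round with the disc. The point is on its centre line 100 mm above the bench; its top is at 115 mm, its foot (26 mm across) ends at 61 mm.
- pointer (a point): Tip of the fixed pointer, a grey block with a steel finger on the base's rim, 146 mm from the turntable's axis, 60 mm above the bench; the block's top is at 64 mm.
- work_position (a point): Fixed point of the base 90 mm from the turntable's axis towards the pointer, 105 mm above the bench: the axis of the hub standing at the pointer.
- nut: Round knurled steel nut, 44 mm across, 24 mm high, dark radial notch on top (along its own x). Origin: centre of its underside; z up. On an upright right-hand thread 18 mm across, top at 127 mm: clockwise from above it goes down, 4 mm a turn; underside at 93 mm when bottomed out on the shoulder. Free room 55 mm out from its axis above 70 mm height. It cannot come off.
- nut_mid (a point): Centre of the nut, half way up, 12 mm above its underside: the point to grip it at.
- thread (a joint): Turn of the nut on its thread, rad: 0 is bottomed out (a hard stop), growing as it is unscrewed (anticlockwise seen from above). Starts between 2 and 3.6. A quarter turn is 1.571. It turns against about 0.1 N m of friction and stays where it is left.
- grease_tin: Plain closed steel tin, 64 mm across, 75 mm high, loose on the bench; leave alone. Origin at the centre of its underside.
- socket: Steel socket, a plain tube 36 mm across, 50 mm high, standing loose on the bench; leave alone. Origin at the centre of its underside.
- wrench: Steel wrench lying loose on the bench; leave alone. Origin under its middle.
- parts_dish: Small steel dish 100 mm across, 30 mm high, loose on the bench; leave alone. Origin at the centre of its underside.

How it is judged (in metres and radians):
On the way, in this order (a step that is already met when the one before it is completed fails the run):
1. the turntable has clicked one position on, the nut's hub at the pointer (value of joint turntable between 1.471 and 1.671 rad), for 0.2 s.
2. the nut is screwed down until it bottoms out (value of joint thread below 0.08 rad), for 0.1 s.
At the end, for the whole second after the job is handed in: The turntable is in its second click position (1.571 rad within 0.1), the nut stands a quarter turn back from its stop (1.571 rad within 0.22), still, and the fingers grip it (contact force over 5 N) through the last second (all of step 1 and value of joint thread between 1.351 and 1.791 rad and contact force between the fingers and nut above 5 N and not (velocity of joint thread above 0.1 rad/s) and velocity of joint thread above -0.1 rad/s); the arm keeps its last pose, push and grip.
It fails at once if a bystander (tin, socket, wrench or dish) is moved more than 20 mm (distance of any of grease_tin, socket, wrench, parts_dish from where it was at the start of the episode above 0.02 m).
It also fails if it takes over 72 s, if anything falls off the work surface, if the arm or the gripper's body presses on something with over 40 N, if the wrist force passes 120 N, or if a joint passes its speed limit or range.

## Working session

There is one attempt and no reset: what is moved stays moved. The work goes in short steps, Python scripts to look and compute and a tool call to move; the robot and the scene stay as the last step left them, time stands still between calls to the robot, and variables do not carry over. Pictures are saved under pics/ and viewed, and the job is handed in when it is done.

Besides the shell and the picture viewer there is one more tool, called after "Request:" as name(argument=value, ...) on one line, values as JSON. carry_out: Moves the arm, as the interface text tells. Its arguments: {"type":"object","properties":{"delta_pos":{"type":"array","items":{"type":"array","items":{"type":"number"}}},"rotation":{"type":"array","items":{"type":"array","items":{"type":"number"}}},"hand":{"type":"number"}},"required":["delta_pos","rotation"]}

```bash
mkdir -p pics; ls; python3 - <<'E'
from workcell import ctrl
import cv2
for n in ["scene","side","wrist"]:
    o=ctrl.get_obs()
    im=ctrl.get_image(n); cv2.imwrite(f"pics/{n}0.png",im[:,:,::-1])
    print(n,ctrl.camera_info(n))
print(o)
E
```

```text
pics
scene {'fov_y': 53.94024757825124, 'cx': 264.94875546443325, 'cy': 192.7911955154614, 'k1': -0.11113497426393233, 'R': array([[ 0.75089925,  0.66037889,  0.00707358],
       [ 0.37610366, -0.41880418, -0.82652834],
       [-0.54285942,  0.62329992, -0.56285066]]), 't': array([-387.68277641, -109.48196664, 1636.46307526])}
side {'fov_y': 46.31259796159462, 'cx': 248.52164756092668, 'cy': 198.07651906312628, 'k1': -0.12072912682231651, 'R': array([[-0.89156258, -0.45287544,  0.00447124],
       [-0.34452859,  0.67178915, -0.65574338],
       [ 0.29396634, -0.58617674, -0.75497061]]), 't': array([ 484.93550756,  267.16340348, 1257.38887736])}
wrist {'fov_y': 67.01878252393274, 'cx': 256.82877659147067, 'cy': 189.47773778407117, 'k1': -0.06624386183393403, 'T_tool_cam': array([[ 9.99999517e-01, -8.47359197e-04, -4.97141666e-04,
         1.30685075e+00],
       [ 2.18764466e-04, -3.01265646e-01,  9.53540226e-01,
        -1.96429709e+02],
       [-9.57762785e-04, -9.53539875e-01, -3.01265315e-01,
         8.39211466e+01],
       [ 0.00000000e+00,  0.00000000e+00,  0.00000000e+00,
         1.00000000e+00]])}
{'t': 0.1, 'qpos': array([-1.19897965e+00,  4.23778358e-01,  1.63061028e+00,  8.00089986e-06,
        1.08863331e+00, -1.89805893e-02]), 'qvel': array([ 3.42255473e-04, -1.26989668e-03, -3.34370038e-03,  3.66377090e-04,
       -9.08133420e-05,  7.82596102e-04]), 'joint_torque': array([-1.08793840e-03, -5.45616817e+01, -2.74323159e+01,  6.44124602e-02,
        1.87971425e-02, -1.85050806e-05]), 'ee_pos': array([ 237.91061386, -577.33699487,  187.97207436]), 'orientation': array([-1.36826548,  0.91754914, -0.91562441]), 'ft_force': array([ 0.76038375, -0.65762855, -0.16436205]), 'moment': array([-0.02083504,  0.01463298,  0.00166129]), 'width': 87.99670070810423}
```

View pics/scene0.png

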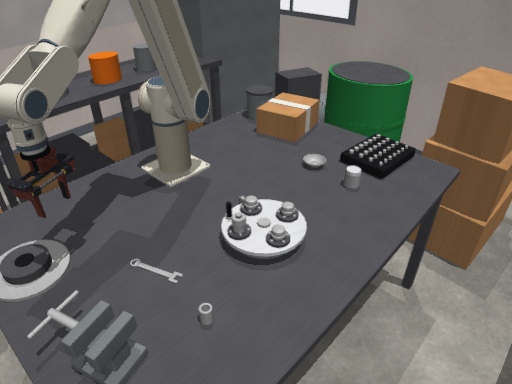

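View pics/side0.png

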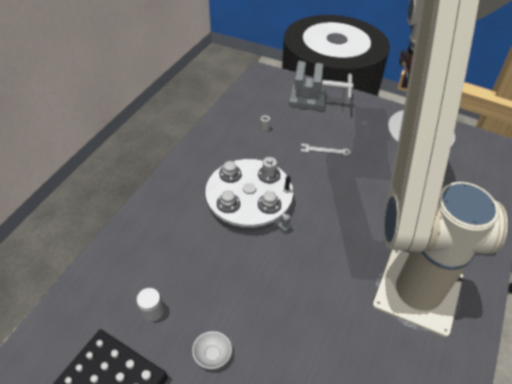

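View pics/wrist0.png

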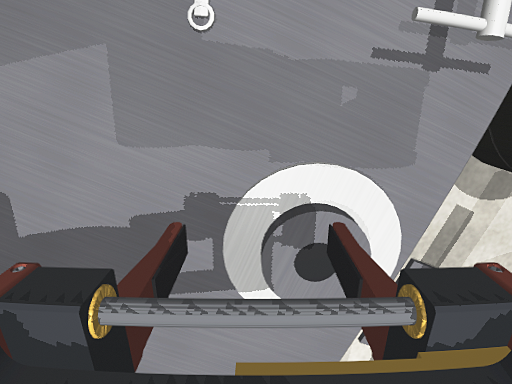

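The scene view shows the disc around (264,227), the nut at (239,225) and the handle at (229,210). In the side view the disc is near (249,190), the nut at (269,168), the handle at (288,183) and the pointer at (285,222). I'll zoom in and measure.

```bash
cat > h.py <<'E'
import numpy as np, cv2
from scipy.spatial.transform import Rotation as Ro
from workcell import ctrl
def K(ci):
    f=192/np.tan(np.radians(ci['fov_y']/2)); return np.array([[f,0,ci['cx']],[0,f,ci['cy']],[0,0,1]]), np.array([ci['k1'],0,0,0.])
def RT(n,o=None):
    ci=ctrl.camera_info(n)
    if n=='wrist':
        T=np.eye(4); T[:3,:3]=Ro.from_rotvec(o['orientation']).as_matrix(); T[:3,3]=o['ee_pos']
        M=np.linalg.inv(T@ci['T_tool_cam']); return ci,M[:3,:3],M[:3,3]
    return ci,ci['R'],ci['t']
def ray(n,px,o=None):
    ci,R,t=RT(n,o); k,d=K(ci)
    p=cv2.undistortPoints(np.array(px,float).reshape(-1,1,2),k,d).reshape(-1,2)
    D=np.c_[p,np.ones(len(p))]@R; return -R.T@t, D
def onz(n,px,z,o=None):
    c,D=ray(n,px,o); return c+D*((z-c[2])/D[:,2])[:,None]
def proj(n,X,o=None):
    ci,R,t=RT(n,o); k,d=K(ci)
    return cv2.projectPoints(np.array(X,float).reshape(-1,1,3),cv2.Rodrigues(R)[0],t,k,d)[0].reshape(-1,2)
E
python3 - <<'E'
import cv2
for n,(x,y) in {'scene':(204,180),'side':(195,140)}.items():
    im=cv2.imread(f'pics/{n}0.png')[y:y+100,x:x+120]
    cv2.imwrite(f'pics/{n}0z.png',cv2.resize(im,None,fx=6,fy=6,interpolation=cv2.INTER_CUBIC))
E
```

```text
(no output)
```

View pics/scene0z.png

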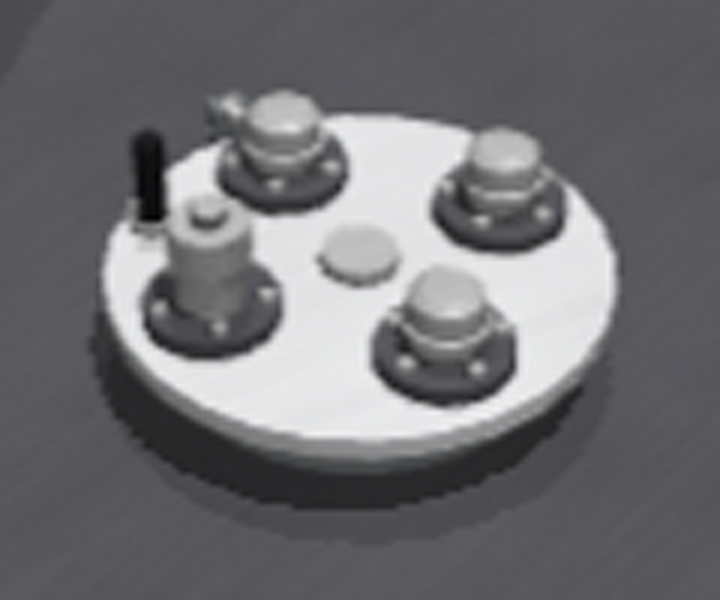

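View pics/side0z.png

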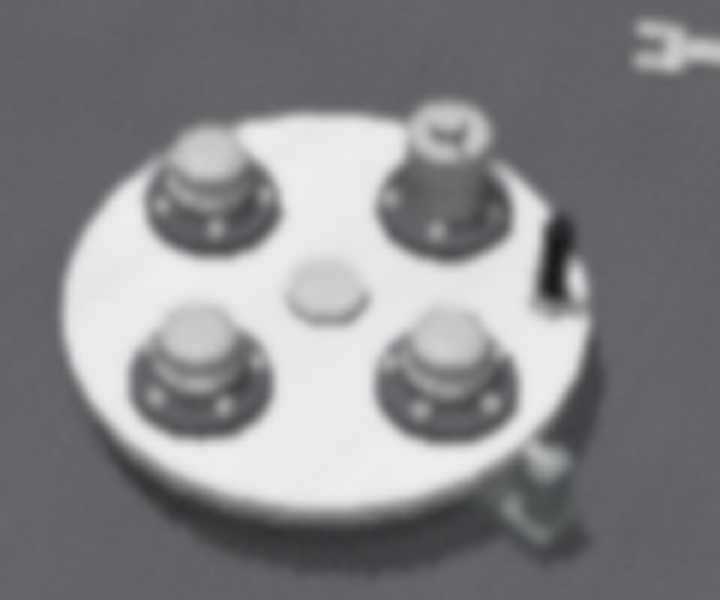

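```bash
python3 - <<'E'
from h import *
from scipy.optimize import least_squares
off={'scene':(204,180),'side':(195,140)}
px=lambda n,L:[( (a+.5)/6-.5+off[n][0],(b+.5)/6-.5+off[n][1]) for a,b in L]
for n in off:
    g=cv2.imread(f'pics/{n}0.png',0); x,y=off[n]
    m=np.zeros_like(g); m[y:y+100,x:x+120]=g[y:y+100,x:x+120]>185
    cs=cv2.findContours(m,cv2.RETR_EXTERNAL,cv2.CHAIN_APPROX_NONE)[0]
    c=max(cs,key=cv2.contourArea); hu=c
    P=onz(n,c.reshape(-1,2),55)[:,:2]
    r=least_squares(lambda q:np.hypot(*(P-q[:2]).T)-140,[*P.mean(0)],loss='soft_l1',f_scale=2)
    print(n,'disc',r.x,np.median(abs(r.fun)))
caps={'scene':[(286,115),(506,150),(446,290)],'side':[(450,335),(200,332),(209,150)]}
for n in caps: print(n,'caps',onz(n,px(n,caps[n]),104).round(1).tolist())
print('handle top',onz('scene',px('scene',[(148,135)]),115),onz('side',px('side',[(564,217)]),115))
print('handle foot',onz('scene',px('scene',[(149,228)]),61),onz('side',px('side',[(550,300)]),61))
print('pointer block',onz('side',px('side',[(545,455)]),62))
print('nut thread top',onz('side',px('side',[(447,128)]),125),onz('scene',px('scene',[(208,212)]),127))
E
```

```text
scene disc [588.00502783 -82.78186279] 8.265641184030187
side disc [585.55561598 -81.84673209] 4.704246906041476
scene caps [[506.5, -59.6, 104.0], [618.9, -3.4, 104.0], [671.1, -117.7, 104.0]]
side caps [[499.5, -52.0, 104.0], [612.4, 3.7, 104.0], [670.5, -112.6, 104.0]]
handle top [[ 474.28736558 -134.86570546  115.        ]] [[ 477.72696107 -143.86380575  115.        ]]
handle foot [[ 482.07299986 -145.27895588   61.        ]] [[ 477.22122273 -133.71118482   61.        ]]
pointer block [[436.57579795 -35.02701932  62.        ]]
nut thread top [[ 555.77768978 -166.28057802  125.        ]] [[ 558.0681192  -172.67683677  127.        ]]
```

```bash
cat >> h.py <<'E'
def yaw(o):
    M=Ro.from_rotvec(o['orientation']).as_matrix(); return np.degrees(np.arctan2(M[1,0],M[0,0])),M
def st():
    o=ctrl.get_obs(); y,M=yaw(o)
    print('t',round(o['t'],2),'p',o['ee_pos'].round(1),'yaw',round(y,1),'tilt',np.degrees(np.arccos(-M[2,1])).round(2),'q',o['qpos'].round(2),'F',o['ft_force'].round(1),'Mo',o['moment'].round(2),'w',o['width'].round(1)); return o
def delta(o,target):  # world target -> tool cm
    _,M=yaw(o); return (M.T@(np.array(target)-o['ee_pos'])/10).round(2)
E
python3 - <<'E'
from h import *
o=st(); print(yaw(o)[1].round(3)); print(delta(o,[520,-110,300]))
E
```

```text
Traceback (most recent call last):
  File "h.py", line 25, in st
    print('t',round(o['t'],2),'p',o['ee_pos'].round(1),'yaw',round(y,1),'tilt',np.degrees(np.arccos(-M[2,1])).round(2),'q',o['qpos'].round(2),'F',o['ft_force'].round(1),'Mo',o['moment'].round(2),'w',o['width'].round(1)); return o
                                                                                                                                                                                                       ^^^^^^^^^^^^^^^^
AttributeError: 'float' object has no attribute 'round'
```

```bash
sed -i "s/o\['width'\].round(1)/round(o['width'],1)/" h.py
python3 - <<'E'
from h import *
o=st(); print(yaw(o)[1].round(3)); print(delta(o,[520,-110,300]))
E
```

```text
t 0.15 p [ 237.9 -577.4  188.1] yaw -67.6 tilt 0.07 q [-1.2   0.42  1.63  0.    1.09 -0.02] F [-0.6 -1.4 -0.3] Mo [-0.05 -0.03 -0.06] w 87.8
[[ 0.381 -0.     0.925]
 [-0.925  0.001  0.381]
 [-0.001 -1.     0.   ]]
[-32.49 -11.15  43.88]
```

```bash
python3 - <<'E'
from h import *
o=st(); print(delta(o,[625,-100,250]))
E
```

```text
t 0.15 p [ 237.9 -577.4  188.1] yaw -67.6 tilt 0.07 q [-1.2   0.42  1.63  0.    1.09 -0.02] F [-0.6 -1.4 -0.3] Mo [-0.05 -0.03 -0.06] w 87.8
[-29.41  -6.16  53.97]
```

Request:
carry_out(delta_pos=[[0,-4,0],[-2,-6.2,3],[-4,-6.2,7],[-6,-6.2,11],[-8,-6.2,15],[-10,-6.2,19],[-12,-6.2,23],[-14,-6.2,26.5],[-16,-6.2,30],[-18,-6.2,33],[-20,-6.2,36.5],[-22,-6.2,40]], rotation=[[0,-0.12,0],[0,-0.24,0],[0,-0.36,0],[0,-0.48,0],[0,-0.6,0],[0,-0.72,0],[0,-0.84,0],[0,-0.96,0],[0,-1.08,0],[0,-1.2,0],[0,-1.32,0],[0,-1.44,0]])

```text
t: 1.15
ee_pos: [522.0, -223.8, 250.6]
orientation: [-1.561, -0.209, 0.209]
ft_force: [0.8, -0.7, 0.1]
width: 87.9
```

```bash
python3 - <<'E'
from h import *
o=st(); print(delta(o,[625,-100,250]))
E
```

```text
t 1.15 p [ 522.  -223.8  250.6] yaw 15.2 tilt 0.02 q [-0.43  0.27  1.7  -0.    1.17 -0.69] F [ 0.8 -0.7  0.1] Mo [-0.03 -0.07  0.  ] w 87.9
[13.2   0.06  9.23]
```

Remaining yaw is about 55° (-0.96 rad).

Request:
carry_out(delta_pos=[[2,0,1.5],[4,0,3],[6,0,4.5],[8,0,6],[10,0,7],[12,0,8.5],[13.2,0,9.2],[13.2,0,9.2],[13.2,0,9.2],[13.2,0,9.2]], rotation=[[0,-0.12,0],[0,-0.24,0],[0,-0.36,0],[0,-0.48,0],[0,-0.6,0],[0,-0.72,0],[0,-0.84,0],[0,-0.96,0],[0,-0.96,0],[0,-0.96,0]])

```text
t: 1.98
ee_pos: [624.9, -102.8, 250.2]
orientation: [-1.356, -0.944, 0.945]
ft_force: [-0.2, -0.4, -0.4]
width: 87.5
```

```bash
python3 - <<'E'
from h import *
o=st(); im=ctrl.get_image('wrist'); cv2.imwrite('pics/w1.png',im[:,:,::-1])
import pickle; pickle.dump(o,open('w1.pkl','wb'))
E
```

```text
t 1.98 p [ 624.9 -102.8  250.2] yaw 69.7 tilt 0.05 q [-0.18  0.38  1.55 -0.    1.21 -1.4 ] F [-0.2 -0.4 -0.4] Mo [-0.01 -0.11 -0.01] w 87.5
```

View pics/w1.png

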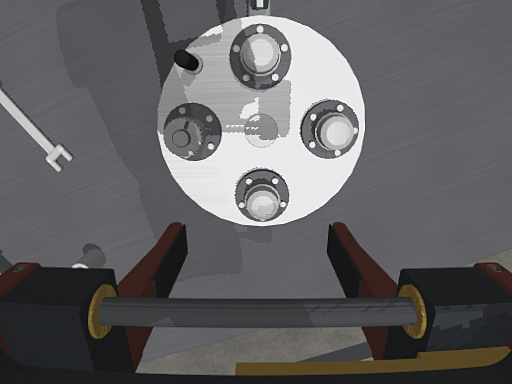

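Wrist view: the disc is centred near (261,125), the nut is at (181,137), the handle at (187,61), the pointer at (260,6), and the caps at (260,53), (337,132) and (261,205).

```bash
python3 - <<'E'
from h import *
import pickle
from scipy.optimize import least_squares
o=pickle.load(open('w1.pkl','rb'))
im=cv2.imread('pics/w1.png'); g=cv2.cvtColor(im,cv2.COLOR_BGR2GRAY)
m=(g>190).astype(np.uint8); m[228:]=0
c=max(cv2.findContours(m,0,cv2.CHAIN_APPROX_NONE)[0],key=cv2.contourArea)
h=cv2.convexHull(c).reshape(-1,2)
P=onz('wrist',h,55,o)[:,:2]
r=least_squares(lambda q:np.hypot(*(P-q[:2]).T)-q[2],[587,-85,140],loss='soft_l1',f_scale=1)
print(r.x,len(P),np.sort(abs(r.fun))[[len(P)//2,-1]])
print('flange/caps',onz('wrist',[(260,53),(337,132),(261,205)],104,o).round(1).tolist())
print('handle',onz('wrist',[(181,56)],115,o).round(1))
print('nut',onz('wrist',[(180,137)],123,o).round(1))
print('ptr',onz('wrist',[(260,6)],62,o).round(1))
z=cv2.resize(im[20:180,150:280],None,fx=4.5,fy=3.7*4.5/3.7,interpolation=cv2.INTER_CUBIC)
z=im[35:165,150:280]; cv2.imwrite('pics/w1z.png',cv2.resize(z,None,fx=4.5,fy=4.5,interpolation=cv2.INTER_CUBIC))
E
```

```text
[587.76395571 -83.66473394 138.81308852] 50 [0.26202056 1.46099574]
flange/caps [[503.8, -54.8, 104.0], [615.7, 0.5, 104.0], [670.4, -114.6, 104.0]]
handle [[ 478.2 -135.1  115. ]]
nut [[ 556.5 -169.3  123. ]]
ptr [[448.9 -34.1  62. ]]
```

View pics/w1z.png

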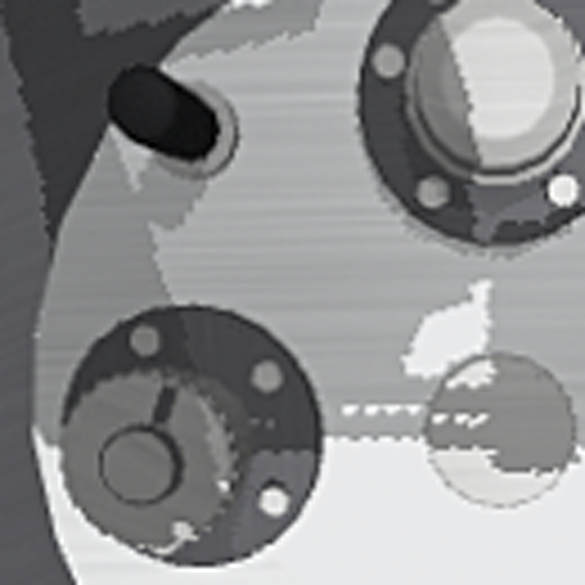

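```bash
python3 - <<'E'
from h import *
o=st(); print(delta(o,[478.5,-135,150]),delta(o,[478.5,-135,81]))
E
```

```text
t 2.03 p [ 624.8 -103.1  250.4] yaw 69.7 tilt 0.04 q [-0.18  0.38  1.55 -0.    1.21 -1.4 ] F [-0.1 -1.  -0.5] Mo [ 0.02 -0.12 -0.01] w 88.0
[-8.07 10.05 12.6 ] [-8.07 16.95 12.6 ]
```

Request:
carry_out(delta_pos=[[-1.5,1,2.5],[-3.5,2.5,5],[-5,4,7.5],[-7,6,10],[-8.1,8,12.6],[-8.1,10,12.6],[-8.1,10,12.6],[-8.1,10,12.6]], rotation=[[0,-0.12,0],[0,-0.24,0],[0,-0.36,0],[0,-0.48,0],[0,-0.6,0],[0,-0.616,0],[0,-0.616,0],[0,-0.616,0]], hand=110)

```text
t: 2.7
ee_pos: [478.7, -136.1, 150.7]
orientation: [-1.073, -1.398, 1.399]
ft_force: [0.8, 0.4, 0.4]
width: 49.9
```

```bash
python3 - <<'E'
from h import *
o=st(); im=ctrl.get_image('wrist'); cv2.imwrite('pics/w2.png',im[:,:,::-1])
print(delta(o,[478.5,-135,81]), proj('wrist',[[478.5,-135,115],[478.5,-135,100]],o))
E
```

```text
t 2.7 p [ 478.7 -136.1  150.7] yaw 105.0 tilt 0.05 q [-0.3   0.29  1.94  0.    0.91 -2.13] F [0.8 0.4 0.4] Mo [ 0.11 -0.11  0.04] w 49.9
[ 0.11  6.97 -0.02] [[259.5500059  199.76516294]
 [259.38747027 194.17469708]]
```

View pics/w2.png

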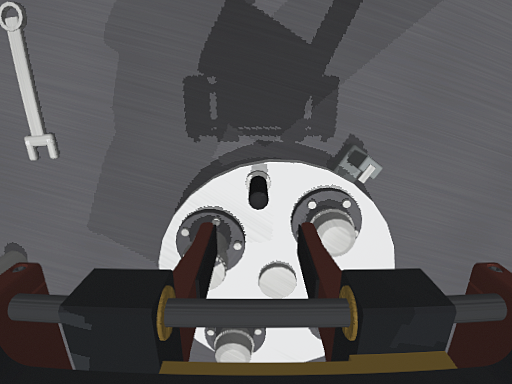

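The handle top is at (258,200), which matches the prediction of (259.6,199.8), and it sits between the fingers. I'll descend and close.

Request:
carry_out(delta_pos=[[0,1.5,0],[0.1,3.5,0],[0.1,5.5,0],[0.1,6.9,0],[0.1,6.9,0],[0.1,6.9,0]], rotation=[[0,0,0],[0,0,0],[0,0,0],[0,0,0],[0,0,0],[0,0,0]])

```text
t: 3.25
ee_pos: [480.0, -134.9, 82.3]
orientation: [-1.073, -1.402, 1.401]
ft_force: [-0.3, 0.4, 0.3]
width: 49.9
```

Request:
carry_out(delta_pos=[[0,0,0],[0,0,0],[0,0,0],[0,0,0],[0,0,0],[0,0,0]], rotation=[[0,0,0],[0,0,0],[0,0,0],[0,0,0],[0,0,0],[0,0,0]], hand=255)

```text
t: 3.75
ee_pos: [478.9, -134.8, 82.0]
orientation: [-1.072, -1.402, 1.402]
ft_force: [0.2, 0.5, 0.1]
width: 13.4
```

```bash
python3 - <<'E'
from h import *
o=st(); _,M=yaw(o)
C=np.array([587.5,-84]); p0=o['ee_pos'][:2]; print(p0-C,np.hypot(*(p0-C)))
for k in range(1,25):
    a=-np.radians(90*k/24); c,s=np.cos(a),np.sin(a)
    p=C+np.array([[c,-s],[s,c]])@(p0-C)
    d=M.T@np.array([*(p-p0),0])/10
    print(k,d.round(1)[[0,2]],-a.round(3)*80/90)
E
```

```text
t 3.75 p [ 478.9 -134.8   82. ] yaw 105.2 tilt 0.03 q [-0.3   0.4   1.98 -0.    0.76 -2.13] F [0.2 0.5 0.1] Mo [ 0.05 -0.06 -0.05] w 13.4
[-108.58429592  -50.77059056] 119.86743588251596
1 [0.8 0.1] 0.05777777777777778
2 [1.6 0.2] 0.11644444444444445
3 [2.3 0.2] 0.17422222222222222
4 [3.1 0.1] 0.2328888888888889
5 [3.9 0. ] 0.2906666666666667
6 [ 4.7 -0.1] 0.34933333333333333
7 [ 5.4 -0.3] 0.4071111111111111
8 [ 6.2 -0.6] 0.4657777777777778
9 [ 6.9 -0.8] 0.5235555555555556
10 [ 7.6 -1.2] 0.5813333333333334
11 [ 8.3 -1.6] 0.6399999999999999
12 [ 9. -2.] 0.6977777777777778
13 [ 9.6 -2.5] 0.7564444444444445
14 [10.2 -3. ] 0.8142222222222222
15 [10.7 -3.5] 0.8728888888888889
16 [11.3 -4.1] 0.9306666666666665
17 [11.7 -4.7] 0.9893333333333333
18 [12.2 -5.4] 1.047111111111111
19 [12.6 -6.1] 1.1057777777777777
20 [12.9 -6.8] 1.1635555555555555
21 [13.2 -7.5] 1.2213333333333336
22 [13.5 -8.2] 1.2799999999999998
23 [13.7 -9. ] 1.3377777777777777
24 [13.9 -9.8] 1.3964444444444444
```

Opening is 13.4 mm, but the handle is 18 mm thick, so I'll check before moving.

Request:
carry_out(delta_pos=[[0,0,0],[0,0,0]], rotation=[[0,0,0],[0,0,0]])

```text
t: 3.92
ee_pos: [478.7, -134.7, 81.7]
orientation: [-1.072, -1.402, 1.402]
ft_force: [0.5, 0.4, -0.3]
width: 1.0
```

```bash
python3 - <<'E'
from h import *
o=st(); im=ctrl.get_image('wrist')
cv2.imwrite('pics/w3.png',cv2.resize(im[100:300,140:380,::-1],None,fx=3,fy=3))
E
```

```text
t 3.92 p [ 478.7 -134.7   81.7] yaw 105.2 tilt 0.0 q [-0.3   0.4   1.98  0.    0.76 -2.13] F [ 0.5  0.4 -0.3] Mo [ 0.07 -0.16 -0.03] w 1.0
```

View pics/w3.png

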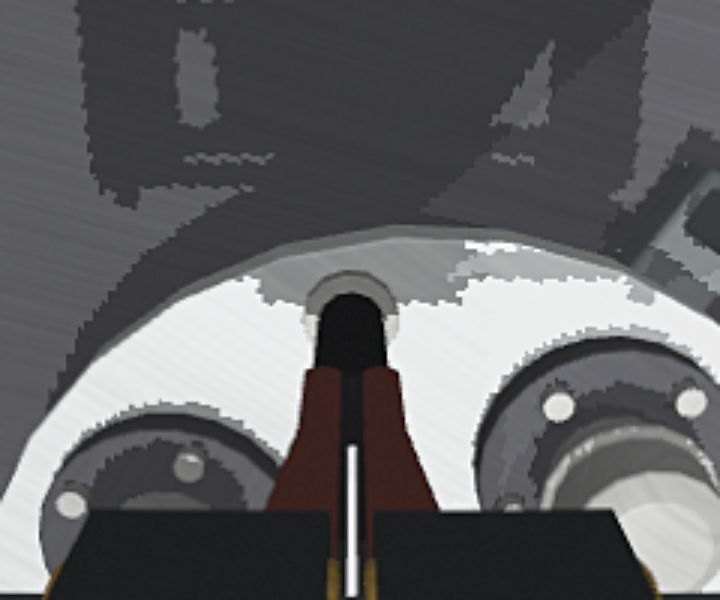

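```bash
python3 - <<'E'
from h import *
ims=[]
for n,c in (('scene',[478.5,-135,100]),('side',[478.5,-135,100])):
    im=ctrl.get_image(n)[:,:,::-1]; p=proj(n,[c])[0]; print(n,p)
    q=proj(n,[[478.7,-134.7,81.7],[478.5,-135,115],[478.5,-135,61]]); print(q)
    x,y=int(p[0])-40,int(p[1])-45
    ims.append(cv2.resize(im[y:y+90,x:x+66],None,fx=6,fy=6,interpolation=cv2.INTER_CUBIC)); print(x,y)
cv2.imwrite('pics/sc3.png',np.hstack(ims)); st()
E
```

```text
scene [229.33571308 206.31722479]
[[229.70151364 210.76038837]
 [229.12139455 202.60527717]
 [229.8827836  215.73105959]]
189 161
side [286.88348697 180.81345273]
[[286.39038243 184.82327857]
 [287.21406302 177.50223221]
 [286.04597666 189.18058569]]
246 135
t 4.07 p [ 478.7 -134.7   81.6] yaw 105.2 tilt 0.01 q [-0.3   0.4   1.98 -0.    0.76 -2.13] F [-0.6  0.1 -0. ] Mo [ 0.14 -0.12  0.05] w 0.7
```

View pics/sc3.png

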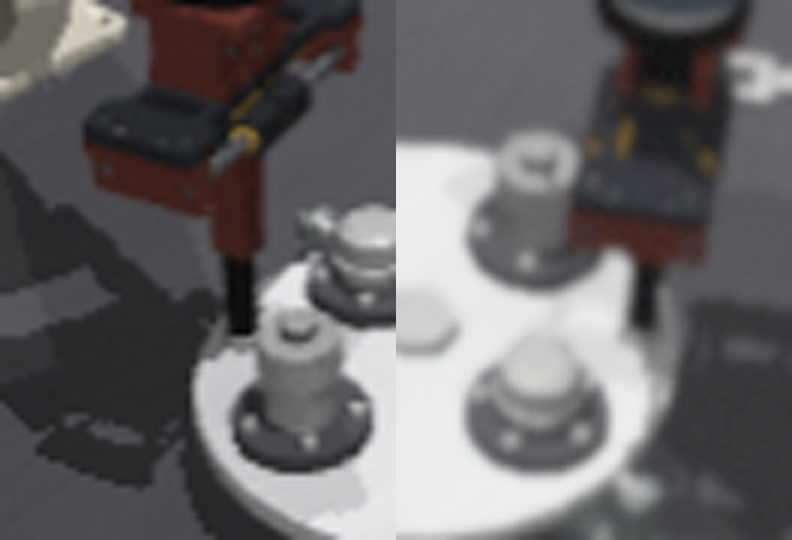

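The fingers shut just above the handle. In both views the red fingertips end near z≈110–115 mm, although the reported TCP is 82 mm, so the real finger ends seem to lie about 30 mm above it. I'll open, go down to a reported 61 mm (safe under either reading), close and check.

Request:
carry_out(delta_pos=[[0,0,0],[0,0,0],[0,0,0],[0,0,0],[0,0,0]], rotation=[[0,0,0],[0,0,0],[0,0,0],[0,0,0],[0,0,0]], hand=120)

```text
t: 4.48
ee_pos: [478.7, -134.7, 81.7]
orientation: [-1.072, -1.402, 1.402]
ft_force: [-0.4, 0.8, 0.4]
width: 30.1
```

Request:
carry_out(delta_pos=[[0,0.5,0],[0,1,0],[0,1.5,0],[0,2,0],[0,2,0],[0,2,0]], rotation=[[0,0,0],[0,0,0],[0,0,0],[0,0,0],[0,0,0],[0,0,0]])

```text
t: 4.98
ee_pos: [478.3, -134.6, 61.1]
orientation: [-1.071, -1.401, 1.402]
ft_force: [0.1, 0.1, -0.1]
width: 46.5
```

```bash
python3 - <<'E'
from h import *
ims=[]; o=st()
im=ctrl.get_image('wrist')[:,:,::-1]; cv2.imwrite('pics/w4.png',cv2.resize(im[100:300,140:380],None,fx=3,fy=3))
im=ctrl.get_image('scene')[:,:,::-1]
cv2.imwrite('pics/sc4.png',cv2.resize(im[161:251,189:279],None,fx=6,fy=6,interpolation=cv2.INTER_CUBIC))
E
```

```text
t 4.98 p [ 478.3 -134.6   61.1] yaw 105.2 tilt 0.07 q [-0.3   0.44  1.99  0.    0.71 -2.13] F [ 0.1  0.1 -0.1] Mo [ 0.09 -0.11 -0.  ] w 46.5
```

View pics/w4.png

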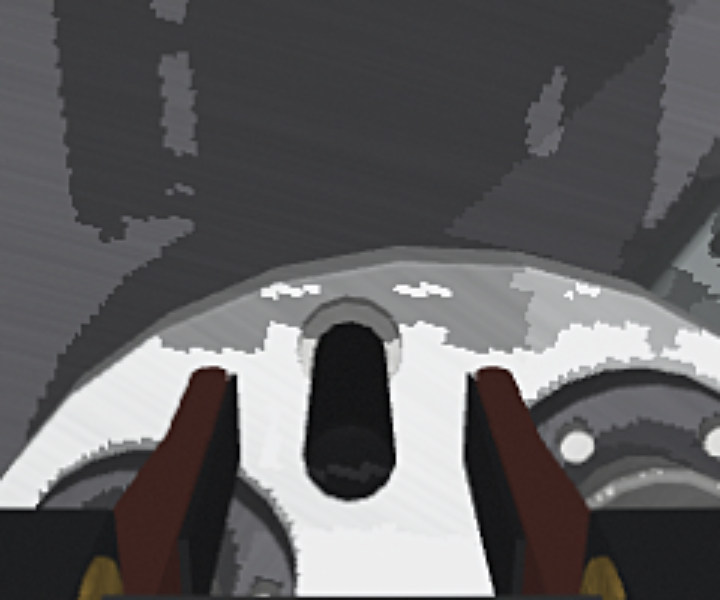

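View pics/sc4.png

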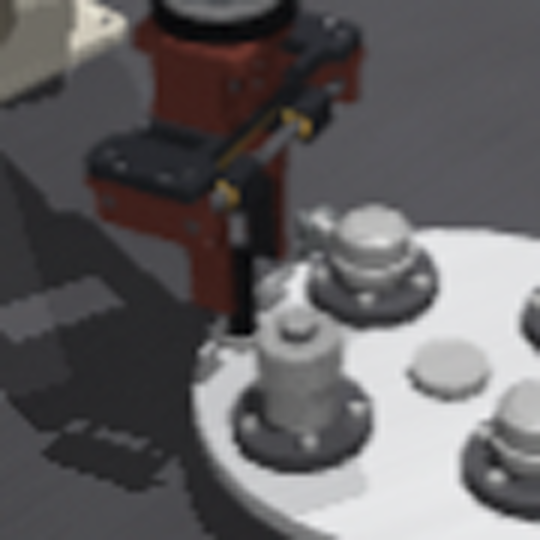

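```bash
python3 - <<'E'
from h import *
o=st(); _,M=yaw(o)
for s in (-30,30):
  for z in (61,80,90,100):
    p=o['ee_pos']+M[:,0]*s; p[2]=z; print(s,z,((proj('scene',[p])[0]-[189,161])*6).round())
# wrist: tip at tool (-+23,y,z=0/10)
for y in (0,-20,-30,-35):
    pts=[o['ee_pos']+M@np.array([s*23.2,y,z]) for s in (-1,1) for z in (-10,10)]
    print(y,((proj('wrist',pts,o)-[140,100])*3).round().tolist())
E
```

```text
t 5.08 p [ 478.8 -134.7   61.6] yaw 105.2 tilt 0.01 q [-0.3   0.44  1.99 -0.    0.71 -2.13] F [ 0.1 -0.6 -1.1] Mo [ 0.02 -0.12 -0.03] w 46.6
-30 61 [218. 358.]
-30 80 [216. 331.]
-30 90 [215. 316.]
-30 100 [214. 301.]
30 61 [273. 299.]
30 80 [272. 272.]
30 90 [271. 258.]
30 100 [270. 243.]
0 [[262.0, 385.0], [259.0, 309.0], [449.0, 385.0], [452.0, 309.0]]
-20 [[253.0, 423.0], [250.0, 341.0], [459.0, 423.0], [462.0, 341.0]]
-30 [[249.0, 445.0], [245.0, 359.0], [464.0, 445.0], [468.0, 359.0]]
-35 [[246.0, 457.0], [242.0, 369.0], [467.0, 456.0], [471.0, 369.0]]
```

The handle is now between the fingers, and both views put the fingertips about 34 mm above the reported TCP. I'll lower 8 mm more and close.

Request:
carry_out(delta_pos=[[0,0.4,0],[0,0.8,0],[0,0.8,0]], rotation=[[0,0,0],[0,0,0],[0,0,0]])

```text
t: 5.33
ee_pos: [478.3, -134.6, 53.0]
orientation: [-1.071, -1.401, 1.402]
ft_force: [-0.6, 0.5, -0.5]
width: 46.9
```

Request:
carry_out(delta_pos=[[0,0,0],[0,0,0],[0,0,0],[0,0,0],[0,0,0],[0,0,0],[0,0,0],[0,0,0]], rotation=[[0,0,0],[0,0,0],[0,0,0],[0,0,0],[0,0,0],[0,0,0],[0,0,0],[0,0,0]], hand=255)

```text
t: 6.0
ee_pos: [478.8, -134.8, 53.8]
orientation: [-1.072, -1.402, 1.402]
ft_force: [0.1, 0.3, 0.9]
width: 17.1
```

```bash
python3 - <<'E'
from h import *
o=st()
E
```

```text
t 6.0 p [ 478.8 -134.8   53.8] yaw 105.2 tilt 0.01 q [-0.3   0.45  1.99 -0.    0.7  -2.13] F [0.1 0.3 0.9] Mo [ 0.02 -0.02 -0.  ] w 17.1
```

Width is about 17–18 mm, so the handle is gripped. Now the arc, first half.

Request:
carry_out(delta_pos=[[0.8,0,0.1],[1.6,0,0.2],[2.3,0,0.2],[3.1,0,0.1],[3.9,0,0],[4.7,0,-0.1],[5.4,0,-0.3],[6.2,0,-0.6],[6.9,0,-0.8],[7.6,0,-1.2],[8.3,0,-1.6],[9.0,0,-2.0]], rotation=[[0,0.06,0],[0,0.12,0],[0,0.17,0],[0,0.23,0],[0,0.29,0],[0,0.35,0],[0,0.41,0],[0,0.47,0],[0,0.52,0],[0,0.58,0],[0,0.64,0],[0,0.7,0]])

```text
t: 7.0
ee_pos: [473.3, -42.7, 53.7]
orientation: [-1.384, -0.879, 0.882]
ft_force: [-2.3, -3.3, 1.7]
width: 17.3
```

```bash
python3 - <<'E'
from h import *
o=st(); _,M=yaw(o)
C=np.array([587.5,-84]); d0=o['ee_pos'][:2]-C; print(d0,np.hypot(*d0),np.degrees(np.arctan2(d0[1],d0[0])))
for k in range(1,13):
    a=-np.radians(45*k/12); t=np.radians(160.7)
    a0=np.radians(205.2-45)+a; p=C+119.9*np.array([np.cos(a0),np.sin(a0)])
    print(k,(M.T@np.array([*(p-C-d0),0])/10).round(1)[[0,2]])
E
```

```text
t 7.0 p [473.3 -42.7  53.7] yaw 64.9 tilt 0.12 q [-0.11  0.43  2.04 -0.    0.68 -1.25] F [-2.3 -3.3  1.7] Mo [-0.64  0.15 -0.29] w 17.3
[-114.15801527   41.27564001] 121.39081887809768 160.12173989716152
1 [ 0.8 -0.1]
2 [ 1.6 -0.1]
3 [ 2.3 -0.2]
4 [ 3.1 -0.3]
5 [ 3.9 -0.4]
6 [ 4.7 -0.6]
7 [ 5.4 -0.9]
8 [ 6.1 -1.2]
9 [ 6.8 -1.5]
10 [ 7.5 -1.9]
11 [ 8.1 -2.4]
12 [ 8.8 -2.9]
```

Request:
carry_out(delta_pos=[[0.8,0,0],[1.6,0,-0.1],[2.3,0,-0.2],[3.1,0,-0.3],[3.9,0,-0.4],[4.7,0,-0.6],[5.4,0,-0.9],[6.1,0,-1.2],[6.8,0,-1.5],[7.5,0,-1.9],[8.1,0,-2.4],[8.8,0,-2.9]], rotation=[[0,0.06,0],[0,0.12,0],[0,0.17,0],[0,0.23,0],[0,0.29,0],[0,0.35,0],[0,0.41,0],[0,0.47,0],[0,0.52,0],[0,0.58,0],[0,0.64,0],[0,0.7,0]])

```text
t: 8.0
ee_pos: [536.1, 25.7, 53.6]
orientation: [-1.542, -0.336, 0.342]
ft_force: [-4.2, -0.8, 5.8]
width: 17.6
```

Request:
carry_out(delta_pos=[[0,0,0],[0,0,0],[0,0,0],[0,0,0]], rotation=[[0,0,0],[0,0,0],[0,0,0],[0,0,0]])

```text
t: 8.33
ee_pos: [536.9, 25.8, 53.7]
orientation: [-1.542, -0.341, 0.343]
ft_force: [-2.6, 4.2, 2.9]
width: 17.5
```

```bash
python3 - <<'E'
from h import *
o=st()
C=np.array([587.5,-84]); d0=o['ee_pos'][:2]-C; print(d0,np.hypot(*d0),np.degrees(np.arctan2(d0[1],d0[0])))
E
```

```text
t 8.33 p [536.9  25.8  53.7] yaw 25.0 tilt 0.11 q [ 0.03  0.5   1.91  0.    0.74 -0.41] F [-2.6  4.2  2.9] Mo [ 0.8   0.33 -0.11] w 17.5
[-50.57634272 109.79056317] 120.87983373545948 114.73372890549628
```

Request:
carry_out(delta_pos=[[0,0,0],[0,0,0],[0,0,0],[0,0,0],[0,-1,0],[0,-3,0],[0,-6,0],[0,-9,0],[0,-12,0],[0,-12,0]], rotation=[[0,0,0],[0,0,0],[0,0,0],[0,0,0],[0,0,0],[0,0,0],[0,0,0],[0,-0.1,0],[0,-0.2,0],[0,-0.2,0]], hand=90)

```text
t: 9.17
ee_pos: [541.7, 25.0, 180.1]
orientation: [-1.515, -0.51, 0.494]
ft_force: [0.8, -0.1, 0.1]
width: 56.8
```

```bash
python3 - <<'E'
from h import *
o=st(); print(delta(o,[502.6,-54.3,170]))
E
```

```text
t 9.17 p [541.7  25.  180.1] yaw 36.7 tilt 0.57 q [ 0.02  0.31  1.83 -0.    1.   -0.62] F [ 0.8 -0.1  0.1] Mo [ 0.03 -0.14  0.01] w 56.8
[-7.88  0.97 -4.01]
```

Request:
carry_out(delta_pos=[[-1,0,-0.5],[-2,0,-1],[-3,0,-1.5],[-4,0,-2],[-5,0,-2.5],[-6,0,-3],[-7,0,-3.5],[-7.9,0,-4],[-7.9,0,-4],[-7.9,0,-4],[-7.9,0,-4],[-7.9,0,-4]], rotation=[[0,-0.12,0],[0,-0.24,0],[0,-0.36,0],[0,-0.48,0],[0,-0.6,0],[0,-0.72,0],[0,-0.84,0],[0,-0.96,0],[0,-1.08,0],[0,-1.2,0],[0,-1.32,0],[0,-1.44,0]])

```text
t: 10.17
ee_pos: [497.8, -54.3, 173.8]
orientation: [-0.923, -1.574, 1.574]
ft_force: [0.1, -0.2, 0.1]
width: 56.7
```

Request:
carry_out(delta_pos=[[0,0,0],[0,0,0],[0,0,0]], rotation=[[0,-0.1,0],[0,-0.1,0],[0,-0.1,0]])

```text
t: 10.42
ee_pos: [497.9, -54.2, 173.8]
orientation: [-0.862, -1.637, 1.637]
ft_force: [-0.4, 0.3, -0.3]
width: 56.6
```

```bash
python3 - <<'E'
from h import *
o=st(); im=ctrl.get_image('wrist'); cv2.imwrite('pics/w5.png',im[:,:,::-1])
print(proj('wrist',[[502.6,-54.3,127],[502.6,-54.3,119]],o), delta(o,[502.6,-54.3,60]))
im=ctrl.get_image('side')[:,:,::-1]
cv2.imwrite('pics/sd5.png',cv2.resize(im[130:260,180:330],None,fx=5,fy=5,interpolation=cv2.INTER_CUBIC))
E
```

```text
t 10.42 p [497.9 -54.2 173.8] yaw 124.5 tilt 0.0 q [-0.13  0.26  1.91  0.    0.97 -2.3 ] F [-0.4  0.3 -0.3] Mo [ 0.08 -0.13 -0.06] w 56.6
[[255.39757459 199.87469385]
 [255.43733586 196.94058595]] [-0.27 11.38 -0.38]
```

View pics/w5.png

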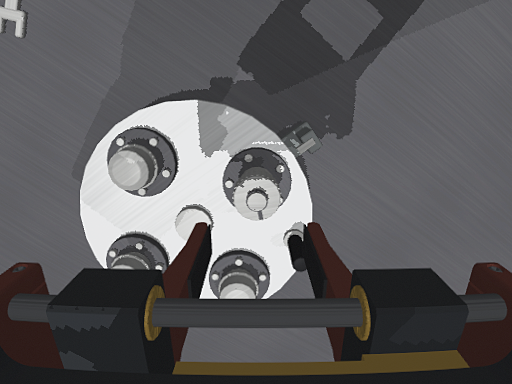

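View pics/sd5.png

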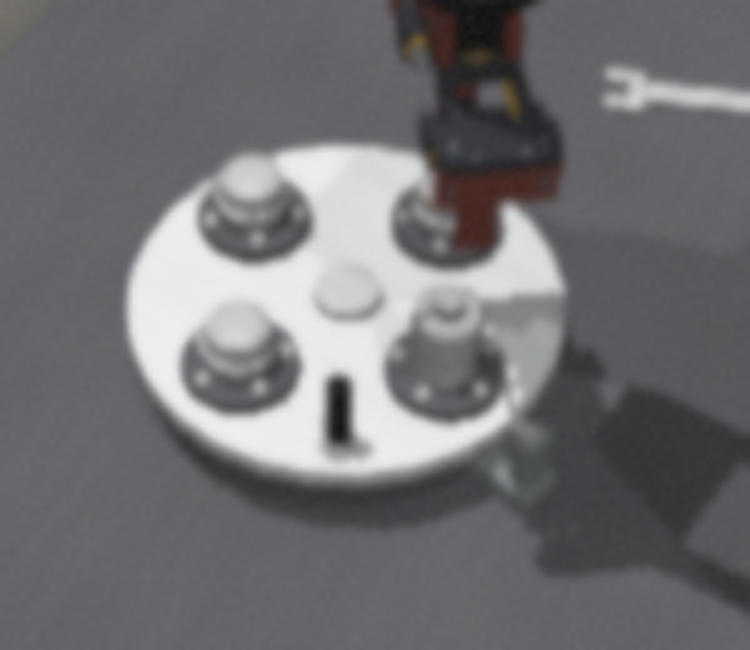

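The nut hub is at the pointer. The stud top is at (257,200), within 2 px of the prediction, with the notch pointing down the image. Next I'll centre, open to about 65 mm and descend to a reported 58 mm (tips about 92 mm).

```bash
python3 - <<'E'
from h import *
o=st(); p=onz('wrist',[(257,200)],127,o)[0]; print(p, delta(o,[p[0],p[1],58]))
E
```

```text
t 10.52 p [498.  -54.1 173.7] yaw 124.5 tilt 0.0 q [-0.13  0.26  1.91 -0.    0.97 -2.3 ] F [-0.9  0.5 -0.5] Mo [ 0.1  -0.16 -0.01] w 56.6
[501.92300424 -53.03021452 127.        ] [-0.13 11.57 -0.39]
```

Request:
carry_out(delta_pos=[[-0.2,0,-0.4],[-0.2,0,-0.4],[-0.2,2,-0.4],[-0.2,4,-0.4],[-0.2,6,-0.4],[-0.2,8,-0.4],[-0.2,9.5,-0.4],[-0.2,10.5,-0.4],[-0.2,11.2,-0.4],[-0.2,11.6,-0.4],[-0.2,11.6,-0.4],[-0.2,11.6,-0.4]], rotation=[[0,0,0],[0,0,0],[0,0,0],[0,0,0],[0,0,0],[0,0,0],[0,0,0],[0,0,0],[0,0,0],[0,0,0],[0,0,0],[0,0,0]], hand=70)

```text
t: 11.52
ee_pos: [502.9, -53.6, 58.1]
orientation: [-0.86, -1.64, 1.639]
ft_force: [0.2, -0.9, -0.2]
width: 63.7
```

```bash
python3 - <<'E'
from h import *
o=st(); im=ctrl.get_image('wrist'); cv2.imwrite('pics/w6.png',cv2.resize(im[100:300,140:380,::-1],None,fx=3,fy=3))
E
```

```text
t 11.52 p [502.9 -53.6  58.1] yaw 124.7 tilt 0.04 q [-0.13  0.45  1.97 -0.    0.71 -2.31] F [ 0.2 -0.9 -0.2] Mo [ 0.08 -0.11 -0.01] w 63.7
```

View pics/w6.png

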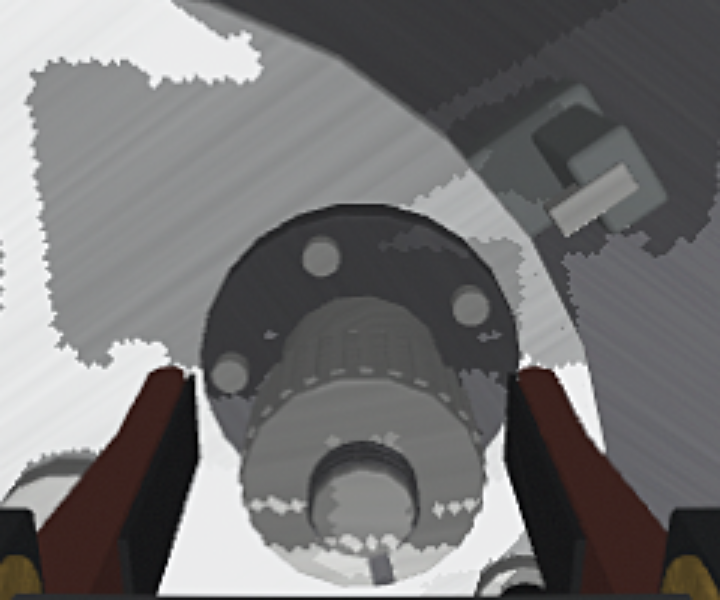

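```bash
python3 - <<'E'
from h import *
o=st(); _,M=yaw(o); print(ctrl.camera_info('wrist')['T_tool_cam'].round(3)); print(M.round(4))
c,D=ray('wrist',[(257,200)],o); print((M.T@(c-o['ee_pos'])).round(2),(M.T@D[0]).round(4))
p=onz('wrist',[(256.8+14/3-.3,250)],118,o)[0]; print(p,delta(o,p))
E
```

```text
t 11.57 p [503.1 -53.6  58.3] yaw 124.7 tilt 0.07 q [-0.13  0.45  1.97  0.    0.71 -2.31] F [ 0.3 -0.4 -0.8] Mo [ 0.13 -0.11 -0.02] w 64.1
[[ 1.00000e+00 -1.00000e-03 -0.00000e+00 -1.41300e+00]
 [-0.00000e+00 -3.02000e-01  9.53000e-01 -1.96427e+02]
 [-1.00000e-03 -9.53000e-01 -3.02000e-01  8.29440e+01]
 [ 0.00000e+00  0.00000e+00  0.00000e+00  1.00000e+00]]
[[-5.689e-01  1.100e-03 -8.224e-01]
 [ 8.224e-01 -1.000e-04 -5.689e-01]
 [-8.000e-04 -1.000e+00 -8.000e-04]]
[  -1.41 -196.43   82.94] [ 4.000e-04  9.424e-01 -3.365e-01]
[497.64738756 -56.2364375  118.        ] [ 0.08 -5.97  0.59]
```

```bash
python3 - <<'E'
from h import *
o=ctrl.get_obs()
for px,z in (((261,265.5),127),((261,260),118.5)):
    for i in range(3): print(delta(o,onz('wrist',[px],z,o)[0]))
print(ctrl.camera_info('wrist')['T_tool_cam'][:3,3],ctrl.camera_info('wrist')['T_tool_cam'][:3,3])
E
```

```text
[ 0.06 -6.87  0.21]
[ 0.06 -6.87  0.21]
[ 0.06 -6.87  0.21]
[ 0.08 -6.02  0.01]
[ 0.08 -6.02  0.01]
[ 0.08 -6.02  0.01]
[  -1.41269467 -196.42677262   82.94379891] [  -1.41269467 -196.42677262   82.94379891]
```

Request:
carry_out(delta_pos=[[0.2,0,0.1],[0.2,0,0.1]], rotation=[[0,0,0],[0,0,0]])

```text
t: 11.73
ee_pos: [500.5, -52.3, 58.2]
orientation: [-0.86, -1.64, 1.639]
ft_force: [0.3, -0.3, -0.4]
width: 64.0
```

Request:
carry_out(delta_pos=[[0,0,0],[0,0,0],[0,0,0],[0,0,0],[0,0,0],[0,0,0],[0,0,0]], rotation=[[0,0,0],[0,0,0],[0,0,0],[0,0,0],[0,0,0],[0,0,0],[0,0,0]], hand=255)

```text
t: 12.32
ee_pos: [500.8, -52.5, 57.8]
orientation: [-0.86, -1.64, 1.639]
ft_force: [0.8, -0.7, 1.6]
width: 43.6
```

```bash
python3 - <<'E'
from h import *
o=st(); im=ctrl.get_image('wrist'); cv2.imwrite('pics/w7.png',cv2.resize(im[100:300,140:380,::-1],None,fx=3,fy=3))
E
```

```text
t 12.32 p [500.8 -52.5  57.8] yaw 124.7 tilt 0.03 q [-0.13  0.45  1.98 -0.    0.71 -2.3 ] F [ 0.8 -0.7  1.6] Mo [ 0.06 -0.16 -0.03] w 43.6
```

View pics/w7.png

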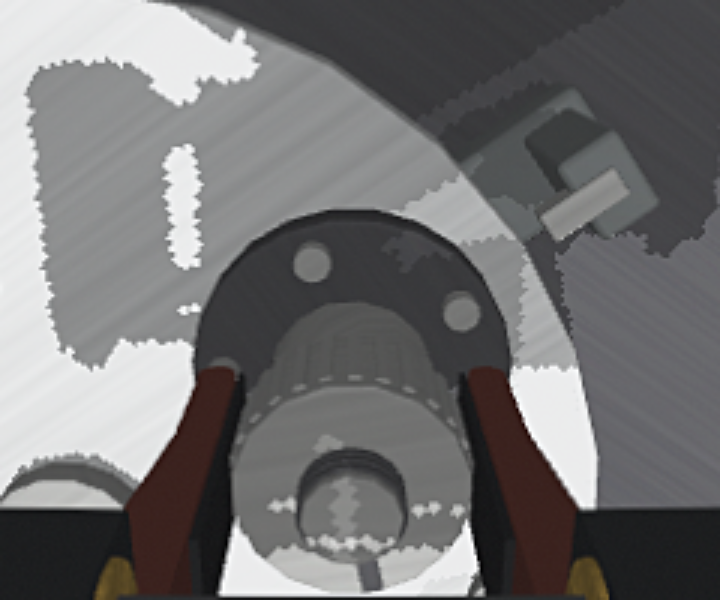

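Grip is good at 43.6 mm with small forces. Now screwing clockwise, going down 0.64 mm per rad.

Request:
carry_out(delta_pos=[[0,0.01,0],[0,0.01,0],[0,0.02,0],[0,0.03,0],[0,0.03,0],[0,0.04,0],[0,0.05,0],[0,0.05,0],[0,0.06,0],[0,0.07,0],[0,0.07,0],[0,0.08,0]], rotation=[[0,0.1,0],[0,0.2,0],[0,0.3,0],[0,0.4,0],[0,0.5,0],[0,0.6,0],[0,0.7,0],[0,0.8,0],[0,0.9,0],[0,1.0,0],[0,1.1,0],[0,1.2,0]])

```text
t: 13.37
ee_pos: [500.2, -52.0, 57.0]
orientation: [-1.434, -0.757, 0.757]
ft_force: [-0.3, 2.5, 3.5]
width: 43.1
```

```bash
python3 - <<'E'
from h import *
o=st(); im=ctrl.get_image('wrist'); cv2.imwrite('pics/w8.png',cv2.resize(im[150:300,170:350,::-1],None,fx=3,fy=3))
E
```

```text
t 13.37 p [500.2 -52.   57. ] yaw 55.6 tilt 0.05 q [-0.13  0.45  1.98  0.    0.71 -1.1 ] F [-0.3  2.5  3.5] Mo [ 0.37 -0.03  0.09] w 43.1
```

View pics/w8.png

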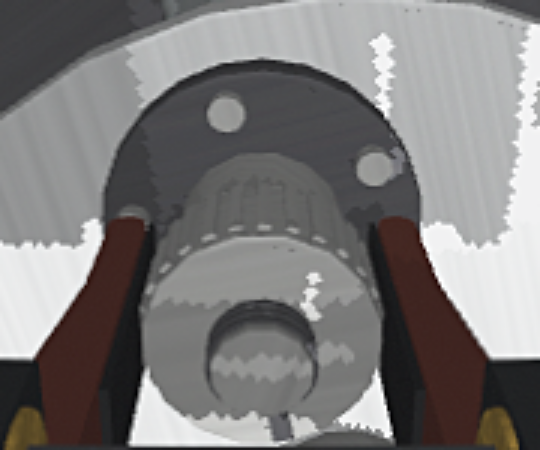

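Request:
carry_out(delta_pos=[[0,0.01,0],[0,0.01,0],[0,0.02,0],[0,0.03,0],[0,0.03,0],[0,0.04,0]], rotation=[[0,0.1,0],[0,0.2,0],[0,0.3,0],[0,0.4,0],[0,0.5,0],[0,0.6,0]])

```text
t: 13.92
ee_pos: [500.8, -52.2, 56.6]
orientation: [-1.551, -0.294, 0.293]
ft_force: [0.2, 1.7, 2.9]
width: 43.3
```

```bash
python3 - <<'E'
from h import *
st()
E
```

```text
t 13.92 p [500.8 -52.2  56.6] yaw 21.4 tilt 0.04 q [-0.13  0.45  1.98  0.    0.71 -0.5 ] F [0.2 1.7 2.9] Mo [ 0.29 -0.2   0.06] w 43.3
```

Request:
carry_out(delta_pos=[[0,0,0],[0,0.01,0],[0,0.02,0],[0,0.02,0]], rotation=[[0,0.08,0],[0,0.15,0],[0,0.23,0],[0,0.3,0]])

```text
t: 14.25
ee_pos: [501.3, -52.3, 56.5]
orientation: [-1.57, -0.06, 0.058]
ft_force: [1.8, 1.6, 0.9]
width: 43.5
```

```bash
python3 - <<'E'
from h import *
st()
E
```

```text
t 14.25 p [501.3 -52.3  56.5] yaw 4.3 tilt 0.08 q [-0.13  0.45  1.98  0.    0.71 -0.2 ] F [1.8 1.6 0.9] Mo [ 0.21 -0.42  0.12] w 43.5
```

Request:
carry_out(delta_pos=[[0,0,0],[0,0.01,0],[0,0.02,0],[0,0.02,0]], rotation=[[0,0.08,0],[0,0.15,0],[0,0.23,0],[0,0.3,0]])

```text
t: 14.58
ee_pos: [501.8, -52.4, 56.3]
orientation: [-1.563, 0.175, -0.179]
ft_force: [4.1, 0.9, -0.1]
width: 43.1
```

```bash
python3 - <<'E'
from h import *
st()
E
```

```text
t 14.58 p [501.8 -52.4  56.3] yaw -12.9 tilt 0.14 q [-0.13  0.45  1.98  0.    0.71  0.1 ] F [ 4.1  0.9 -0.1] Mo [ 0.16 -0.62  0.13] w 43.1
```

Request:
carry_out(delta_pos=[[0,0,0],[0,0.01,0],[0,0.02,0],[0,0.02,0]], rotation=[[0,0.08,0],[0,0.15,0],[0,0.23,0],[0,0.3,0]])

```text
t: 14.92
ee_pos: [502.4, -52.6, 56.2]
orientation: [-1.531, 0.409, -0.414]
ft_force: [4.0, 0.5, -1.8]
width: 43.5
```

```bash
python3 - <<'E'
from h import *
st()
E
```

```text
t 14.92 p [502.4 -52.6  56.2] yaw -30.1 tilt 0.2 q [-0.13  0.45  1.98 -0.    0.71  0.4 ] F [ 4.   0.5 -1.8] Mo [-0.08 -0.82  0.12] w 43.5
```

Request:
carry_out(delta_pos=[[0,0,0],[0,0.01,0],[0,0.02,0],[0,0.02,0]], rotation=[[0,0.08,0],[0,0.15,0],[0,0.23,0],[0,0.3,0]])

```text
t: 15.25
ee_pos: [501.0, -51.7, 56.0]
orientation: [-1.472, 0.644, -0.644]
ft_force: [1.6, 6.4, 6.2]
width: 43.4
```

```bash
python3 - <<'E'
from h import *
o=st(); im=ctrl.get_image('wrist'); cv2.imwrite('pics/w9.png',cv2.resize(im[150:300,170:350,::-1],None,fx=3,fy=3))
E
```

```text
t 15.25 p [501.  -51.7  56. ] yaw -47.2 tilt 0.05 q [-0.13  0.45  1.98  0.    0.71  0.7 ] F [1.6 6.4 6.2] Mo [ 1.03 -0.26  0.7 ] w 43.4
```

View pics/w9.png

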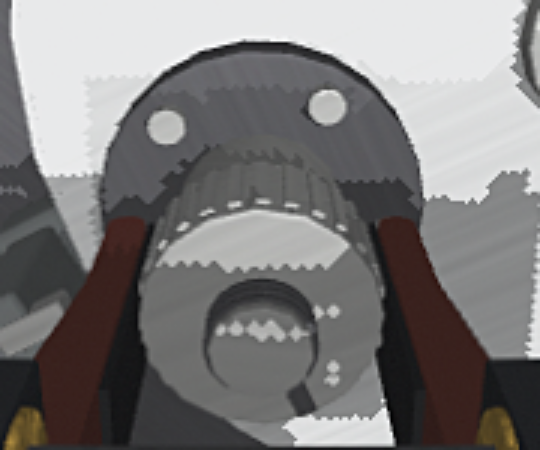

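The moment jumped from 0.12 to 0.70 N m and the notch shifted about 11° relative to the fingers, so the nut has bottomed. I'll hold briefly, then back off a quarter turn.

Request:
carry_out(delta_pos=[[0,0,0],[0,0,0],[0,0,0]], rotation=[[0,0.05,0],[0,0.05,0],[0,0.05,0]])

```text
t: 15.55
ee_pos: [500.3, -51.6, 55.9]
orientation: [-1.461, 0.68, -0.679]
ft_force: [-1.4, 4.9, 6.2]
width: 43.3
```

```bash
python3 - <<'E'
from h import *
o=st(); im=ctrl.get_image('wrist'); cv2.imwrite('pics/w10.png',cv2.resize(im[150:300,170:350,::-1],None,fx=3,fy=3))
E
```

```text
t 15.55 p [500.3 -51.6  55.9] yaw -49.9 tilt 0.05 q [-0.13  0.45  1.98  0.    0.71  0.74] F [-1.4  4.9  6.2] Mo [0.95 0.17 0.47] w 43.3
```

View pics/w10.png

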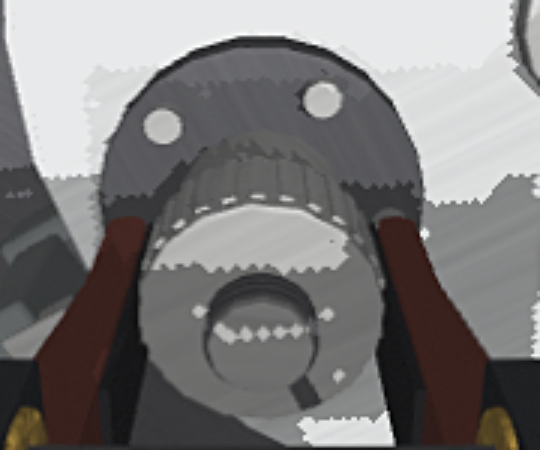

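Request:
carry_out(delta_pos=[[0,-0.01,0],[0,-0.01,0],[0,-0.02,0],[0,-0.03,0],[0,-0.03,0],[0,-0.04,0],[0,-0.05,0],[0,-0.05,0],[0,-0.06,0],[0,-0.06,0],[0,-0.07,0],[0,-0.08,0]], rotation=[[0,-0.1,0],[0,-0.2,0],[0,-0.3,0],[0,-0.4,0],[0,-0.5,0],[0,-0.6,0],[0,-0.7,0],[0,-0.8,0],[0,-0.9,0],[0,-1.0,0],[0,-1.1,0],[0,-1.2,0]])

```text
t: 16.6
ee_pos: [504.3, -53.5, 57.0]
orientation: [-1.558, -0.267, 0.256]
ft_force: [9.0, -4.4, -6.5]
width: 43.4
```

Request:
carry_out(delta_pos=[[0,-0.01,0],[0,-0.01,0],[0,-0.02,0],[0,-0.02,0],[0,-0.02,0],[0,-0.02,0],[0,-0.02,0]], rotation=[[0,-0.1,0],[0,-0.2,0],[0,-0.3,0],[0,-0.38,0],[0,-0.38,0],[0,-0.38,0],[0,-0.38,0]])

```text
t: 17.18
ee_pos: [505.2, -53.6, 57.3]
orientation: [-1.504, -0.561, 0.549]
ft_force: [11.1, -3.8, -8.2]
width: 43.0
```

```bash
python3 - <<'E'
from h import *
o=st(); im=ctrl.get_image('wrist'); cv2.imwrite('pics/w11.png',cv2.resize(im[150:300,170:350,::-1],None,fx=3,fy=3))
im=ctrl.get_image('side')[:,:,::-1]
cv2.imwrite('pics/sd11.png',cv2.resize(im[130:260,180:330],None,fx=5,fy=5,interpolation=cv2.INTER_CUBIC))
E
```

```text
t 17.18 p [505.2 -53.6  57.3] yaw 40.6 tilt 0.52 q [-0.13  0.45  1.98 -0.    0.7  -0.84] F [11.1 -3.8 -8.2] Mo [-0.92 -2.    0.09] w 43.0
```

View pics/w11.png

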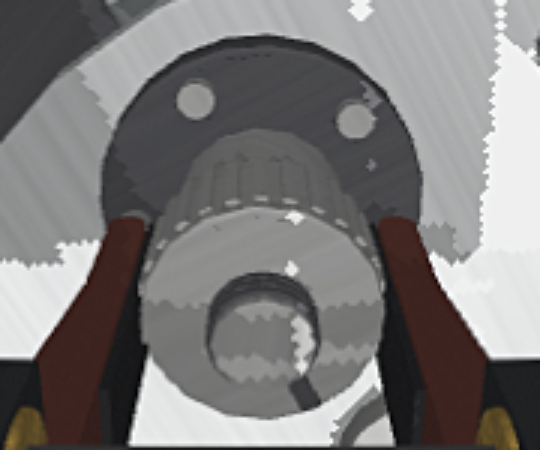

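View pics/sd11.png

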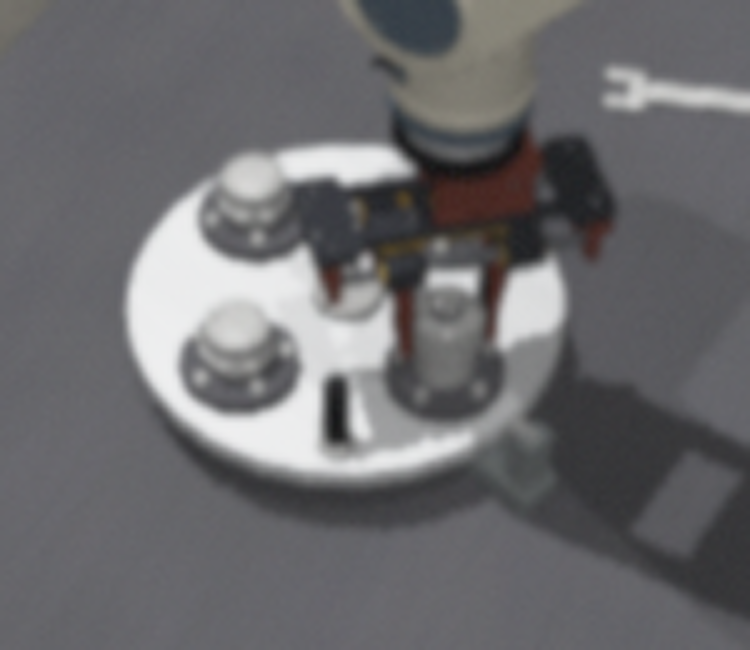

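The notch has kept its place relative to the fingers (302,395), so the nut came back with the grip: yaw went from -49.9° to 40.6°, about 1.58 rad. In the side view the nut hub is still at the pointer. I'll do a short hold, check, and hand in.

Request:
carry_out(delta_pos=[[0,0,0],[0,0,0],[0,0,0],[0,0,0]], rotation=[[0,0,0],[0,0,0],[0,0,0],[0,0,0]])

```text
t: 17.62
ee_pos: [505.2, -53.6, 57.3]
orientation: [-1.504, -0.561, 0.549]
ft_force: [11.3, -3.9, -7.5]
width: 43.5
```

```bash
python3 - <<'E'
from h import *
o=st(); d=o['ee_pos'][:2]-[587.5,-84]; print(np.degrees(np.arctan2(d[1],d[0])),np.abs(o['qvel']).max())
if o['width']>42 and abs(yaw(o)[0]-40.4)<2: print(ctrl.close_job())
E
```

```text
t 17.62 p [505.2 -53.6  57.3] yaw 40.6 tilt 0.52 q [-0.13  0.45  1.98 -0.    0.7  -0.84] F [11.3 -3.9 -7.5] Mo [-0.84 -2.02  0.03] w 43.5
159.72433949782993 0.0019539420606144308
the job is handed in; nothing more can be done
None
```

I turned the turntable one click clockwise by its handle, screwed the nut down until it stopped, backed it off a quarter turn, and handed in at 17.6 s still gripping it. No verdict was reported.

**Last checks:**
- **Turntable:** the handle went round about 90.5°, and the side picture shows the nut's hub at the pointer. The gripper, holding the nut, sits about 1° from the pointer direction I measured.
- **Bottoming out:** the moment about the vertical jumped from 0.12 to 0.70 N m. The notch also shifted about 11° in the grip, so the fingers slipped on a nut that had stopped.
- **Back-off:** 90.5° (1.58 rad) measured at the gripper. The notch kept its place between the fingers, so I saw no slip on the way back.
- **At hand-in:** finger opening was 43.5 mm on the 44 mm nut, and the arm was still.

**What went wrong or disagreed:**
- **First grasp:** the first attempt on the handle closed on nothing. The pictures put the real finger ends about 34 mm above the reported TCP, so I gripped that much lower from then on.
- **Side load:** a steady force of about 12 N sideways, along the line to the turntable axis, plus 7.5 N vertical remained at the end. The gripper is probably slightly off-centre on the nut.
- **Bystanders:** I kept the arm clear of the tin, socket, wrench and dish, but did not measure their positions again at the end.

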